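# Find the burner cap that rocks and seat it

### The job

One of the four burner caps on the hob has not dropped into its burner. Press down on the rims of the caps with a fingertip until you find the one that rocks, nudge it sideways until it drops home, take your finger away, and press it once more from above to make sure that it sits firm. Do not pick up any cap, keep the others seated, and leave the things lying about where they are.

Things in the scene. Friction and masses are not known exactly. Their poses are not given: they have to be found in the camera images.
- hob: four-burner steel table-top hob, fixed; deck 60 mm above the worktop, x -168 to +143, y -193 to +193 mm. Origin: on the worktop below the middle of the four burners; x points away from the knob side to the hob's back, y to its left, z up. The loose cap sits 5 to 9 mm off its burner's centre, in any direction, its boss riding on the head's rim there
- burner_1 (a point): centre of the front left burner head's top face (seen from the knob side), 82 mm above the worktop, at hob x = -75, y = +90 mm; axes as the hob's. Each aluminium head is 66 mm across, 22 mm high, with a round recess 51 mm across, 10 mm deep in its top
- burner_2 (a point): centre of the front right burner head's top face (seen from the knob side), 82 mm above the worktop, at hob x = -75, y = -90 mm; axes as the hob's. The loose cap is tilted about 5 degrees, high (about 6 mm at the edge) on the side it slipped to
- burner_3 (a point): centre of the back left burner head's top face (seen from the knob side), 82 mm above the worktop, at hob x = +75, y = +90 mm; axes as the hob's. Pressed on its high side with 2 to 5 N the loose cap rocks level, its top then 3.5 mm above a seated one's, and tips back when let go
- burner_4 (a point): centre of the back right burner head's top face (seen from the knob side), 82 mm above the worktop, at hob x = +75, y = -90 mm; axes as the hob's. Pushed at its high edge with about 1 N toward the burner's centre, the loose cap slides and drops in; the boss has 2 mm of play all round
- cap_1: one of four identical loose black burner caps: disc 76 mm across, 8.3 mm thick, 0.25 kg. Origin: centre of the disc's underside, z up. Below it a round boss 47 mm across, 3.5 mm deep. Seated: level, origin 82 mm and top face 90 mm above the worktop, firm wherever its rim is pressed. Any one of the four may be the loose one, on any burner
- cap_2: one of four identical loose black burner caps: disc 76 mm across, 8.3 mm thick, 0.25 kg. Origin: centre of the disc's underside, z up. Below it a round boss 47 mm across, 3.5 mm deep. Seated: level, origin 82 mm and top face 90 mm above the worktop, firm wherever its rim is pressed. Any one of the four may be the loose one, on any burner
- cap_3: one of four identical loose black burner caps: disc 76 mm across, 8.3 mm thick, 0.25 kg. Origin: centre of the disc's underside, z up. Below it a round boss 47 mm across, 3.5 mm deep. Seated: level, origin 82 mm and top face 90 mm above the worktop, firm wherever its rim is pressed. Any one of the four may be the loose one, on any burner
- cap_4: one of four identical loose black burner caps: disc 76 mm across, 8.3 mm thick, 0.25 kg. Origin: centre of the disc's underside, z up. Below it a round boss 47 mm across, 3.5 mm deep. Seated: level, origin 82 mm and top face 90 mm above the worktop, firm wherever its rim is pressed. Any one of the four may be the loose one, on any burner
- towel_holder: upright paper-towel holder without its roll, fixed, on the worktop in front of the hob's right end: round foot 152 mm across, a central post and a ring on top, 352 mm tall in all, to be kept clear of, also by the arm on its way from the right; origin: centre of its foot, z up
- teaspoon: steel teaspoon 137 x 28 x 13 mm lying on the hob's deck between the left and right burners, bystander; origin: centre of its underside, x along its length
- salt_shaker: glass salt shaker, 44 mm across, 90 mm tall, standing on the worktop left of the hob, bystander; origin: centre of its underside, z up
- spice_jar: spice jar, 45 mm across, 106 mm tall, standing left of the hob, bystander; origin: centre of its underside, z up
- pink_brush: scrub brush 36 x 110 x 31 mm lying left of the hob, bystander; origin: centre of its underside, y along its length
- gas_lighter: long gas lighter 24 x 223 x 19 mm lying behind the hob, bystander; origin: centre of its underside, y along its length

How it is judged (in metres and radians):
On the way, in this order (a step that is already met when the one before it is completed fails the run):
1. the cap that is not seated is pressed down from above by a fingertip with more than 2 N, while it is still unseated (((z of cap_1 in the frame of hob above 0.0834 m and contact force between the fingers and cap_1 above 2 N and z of the grasp point in the frame of hob above 0.0995 m) or (z of cap_2 in the frame of hob above 0.0834 m and contact force between the fingers and cap_2 above 2 N and z of the grasp point in the frame of hob above 0.0995 m) or (z of cap_3 in the frame of hob above 0.0834 m and contact force between the fingers and cap_3 above 2 N and z of the grasp point in the frame of hob above 0.0995 m) or (z of cap_4 in the frame of hob above 0.0834 m and contact force between the fingers and cap_4 above 2 N and z of the grasp point in the frame of hob above 0.0995 m))), for 0.1 s.
2. all four caps lie seated and level in their burners and no finger touches a cap (z of cap_1 in the frame of hob between 0.08 and 0.0832 m and angle between each of cap_1, cap_2, cap_3, cap_4's own z axis and vertical below 0.03 rad and (horizontal distance between cap_1 and burner_1 below 0.004 m or horizontal distance between cap_1 and burner_2 below 0.004 m or horizontal distance between cap_1 and burner_3 below 0.004 m or horizontal distance between cap_1 and burner_4 below 0.004 m) and z of cap_2 in the frame of hob between 0.08 and 0.0832 m and (horizontal distance between cap_2 and burner_1 below 0.004 m or horizontal distance between cap_2 and burner_2 below 0.004 m or horizontal distance between cap_2 and burner_3 below 0.004 m or horizontal distance between cap_2 and burner_4 below 0.004 m) and z of cap_3 in the frame of hob between 0.08 and 0.0832 m and (horizontal distance between cap_3 and burner_1 below 0.004 m or horizontal distance between cap_3 and burner_2 below 0.004 m or horizontal distance between cap_3 and burner_3 below 0.004 m or horizontal distance between cap_3 and burner_4 below 0.004 m) and z of cap_4 in the frame of hob between 0.08 and 0.0832 m and (horizontal distance between cap_4 and burner_1 below 0.004 m or horizontal distance between cap_4 and burner_2 below 0.004 m or horizontal distance between cap_4 and burner_3 below 0.004 m or horizontal distance between cap_4 and burner_4 below 0.004 m) and contact force between the fingers and cap_1 below 0.2 N and contact force between the fingers and cap_2 below 0.2 N and contact force between the fingers and cap_3 below 0.2 N and contact force between the fingers and cap_4 below 0.2 N), for 0.2 s.
3. the cap that was nudged into place (moved by more than 3 mm) is pressed again from above with more than 2 N and stays seated (((distance of cap_1 from where it was at the start of the episode above 0.003 m and (z of cap_1 in the frame of hob between 0.08 and 0.0834 m and angle between cap_1's own z axis and vertical below 0.03 rad and (horizontal distance between cap_1 and burner_1 below 0.004 m or horizontal distance between cap_1 and burner_2 below 0.004 m or horizontal distance between cap_1 and burner_3 below 0.004 m or horizontal distance between cap_1 and burner_4 below 0.004 m)) and contact force between the fingers and cap_1 above 2 N and z of the grasp point in the frame of hob above 0.0995 m) or (distance of cap_2 from where it was at the start of the episode above 0.003 m and (z of cap_2 in the frame of hob between 0.08 and 0.0834 m and angle between cap_2's own z axis and vertical below 0.03 rad and (horizontal distance between cap_2 and burner_1 below 0.004 m or horizontal distance between cap_2 and burner_2 below 0.004 m or horizontal distance between cap_2 and burner_3 below 0.004 m or horizontal distance between cap_2 and burner_4 below 0.004 m)) and contact force between the fingers and cap_2 above 2 N and z of the grasp point in the frame of hob above 0.0995 m) or (distance of cap_3 from where it was at the start of the episode above 0.003 m and (z of cap_3 in the frame of hob between 0.08 and 0.0834 m and angle between cap_3's own z axis and vertical below 0.03 rad and (horizontal distance between cap_3 and burner_1 below 0.004 m or horizontal distance between cap_3 and burner_2 below 0.004 m or horizontal distance between cap_3 and burner_3 below 0.004 m or horizontal distance between cap_3 and burner_4 below 0.004 m)) and contact force between the fingers and cap_3 above 2 N and z of the grasp point in the frame of hob above 0.0995 m) or (distance of cap_4 from where it was at the start of the episode above 0.003 m and (z of cap_4 in the frame of hob between 0.08 and 0.0834 m and angle between cap_4's own z axis and vertical below 0.03 rad and (horizontal distance between cap_4 and burner_1 below 0.004 m or horizontal distance between cap_4 and burner_2 below 0.004 m or horizontal distance between cap_4 and burner_3 below 0.004 m or horizontal distance between cap_4 and burner_4 below 0.004 m)) and contact force between the fingers and cap_4 above 2 N and z of the grasp point in the frame of hob above 0.0995 m))), for 0.1 s.
At the end, for the whole second after the job is handed in: all four caps lie at rest in their burners: underside within 1.2 mm above the head's top face, level to 0.03 rad, each within 4 mm of a burner's centre (z of cap_1 in the frame of hob between 0.08 and 0.0832 m and angle between each of cap_1, cap_2, cap_3, cap_4's own z axis and vertical below 0.03 rad and (horizontal distance between cap_1 and burner_1 below 0.004 m or horizontal distance between cap_1 and burner_2 below 0.004 m or horizontal distance between cap_1 and burner_3 below 0.004 m or horizontal distance between cap_1 and burner_4 below 0.004 m) and z of cap_2 in the frame of hob between 0.08 and 0.0832 m and (horizontal distance between cap_2 and burner_1 below 0.004 m or horizontal distance between cap_2 and burner_2 below 0.004 m or horizontal distance between cap_2 and burner_3 below 0.004 m or horizontal distance between cap_2 and burner_4 below 0.004 m) and z of cap_3 in the frame of hob between 0.08 and 0.0832 m and (horizontal distance between cap_3 and burner_1 below 0.004 m or horizontal distance between cap_3 and burner_2 below 0.004 m or horizontal distance between cap_3 and burner_3 below 0.004 m or horizontal distance between cap_3 and burner_4 below 0.004 m) and z of cap_4 in the frame of hob between 0.08 and 0.0832 m and (horizontal distance between cap_4 and burner_1 below 0.004 m or horizontal distance between cap_4 and burner_2 below 0.004 m or horizontal distance between cap_4 and burner_3 below 0.004 m or horizontal distance between cap_4 and burner_4 below 0.004 m) and linear speed of each of cap_1, cap_2, cap_3, cap_4 below 0.01 m/s); the robot touches nothing.
It fails at once if a cap is lifted: its centre more than 14 mm above its seat, or it is tipped up by more than 0.35 rad (z of any of cap_1, cap_2, cap_3, cap_4 in the frame of hob above 0.096 m or angle between any of cap_1, cap_2, cap_3, cap_4's own z axis and vertical above 0.35 rad).
It fails at once if a cap is knocked off its burner (its centre more than 10 mm below its seat) (z of any of cap_1, cap_2, cap_3, cap_4 in the frame of hob below 0.072 m).
It fails at once if a bystander (spoon, shaker, jar, brush, lighter) is moved by more than 20 mm (distance of any of teaspoon, salt_shaker, spice_jar, pink_brush, gas_lighter from where it was at the start of the episode above 0.02 m).
It fails at once if a cap that was seated is pushed out of its seat (two caps stand more than 2 mm above their seats at once) (z of each of cap_1, cap_2 in the frame of hob above 0.084 m or z of each of cap_1, cap_3 in the frame of hob above 0.084 m or z of each of cap_1, cap_4 in the frame of hob above 0.084 m or z of each of cap_2, cap_3 in the frame of hob above 0.084 m or z of each of cap_2, cap_4 in the frame of hob above 0.084 m or z of each of cap_3, cap_4 in the frame of hob above 0.084 m).
It also fails if it takes over 67 s, if anything falls off the work surface, if the arm or the gripper's body presses on something with over 40 N, if the wrist force passes 120 N, or if a joint passes its speed limit or range.

### The arm

A 6-joint arm with a two-finger parallel gripper is mounted at the origin on a cart in front of the work surface, level with it; the furniture and walls round the work are solid. World frame = base frame: x ahead of the robot, y to its left, z up, the work surface at z = 0. Lengths are in mm, angles in rad, forces in N, time in s.
With the tool pointing down it reaches from about 350 to 875 mm from the base axis. Payload 4.2 kg.
Tool frame: the origin (TCP) lies at the very end of the fingers, on their centre line; the grasp point (between the pads) lies 19 mm behind it; z points along the fingers, y is the line along which they close (so a half turn about z gives the same grasp; the last joint's range is limited). The gripper opens to 85 mm and grips with 20 to 120 N. Pads are 22 mm wide; open, the fingers measure 114 mm over their backs; the gripper's body (76 mm by 85 mm) begins 54 mm behind the grasp point. The pads swing forward as they close: fully open they stand 13 mm farther back than shut.
Start: joints at [-0.916, 0.385, 0.008, 0, -1.194, -0.259], TCP at [240.98, -576.652, 231.312] pointing down, gripper open.
Joint ranges: [-3.14, 3.14], [-1.21, 2.06], [-1.07, 1.41], [-3.16, 2.05], [-2.99, -0.16], [-3.1, 3.1]. Speed limits (rad/s): [2.79, 2.79, 3.14, 3.14, 3.14, 3.14].

### API

Orientations are given as a unit quaternion [x, y, z, w].
In Python, from bench import read_state, get_image, camera_model, job_done gives the robot as it stands.
- The arm moves only by the shell command python3 -m handwheel 'ROWS'. ROWS is JSON, a list of rows, each a list of 7 numbers: the shift along the tool's x, y, z in m, then the turn, a rotation vector about the tool's x, y, z in rad, then the gripper's target within -1 to 1 (fully open at 1, half-way at 0, shut at -1). In form: [[dx, dy, dz, wx, wy, wz, jaw], ...]. A call has 1 to 10 rows; each row is the pose to reach, as a shift and turn from the pose commanded when the call began, along the tool's axes at that moment; what a row does not reach only later rows make up. A row lasts 1/8 s, in which the tool goes at most 62.5 mm and 10.7 degrees, less where a joint would pass 70% of its speed; a pose out of reach is approached as far as the arm can. A call with a gripper value outside its range is refused whole. The fingers move at their own pace and stop on an object; the grip force is fixed at half the most. Time passes only in rows, so rows that repeat a pose let the fingers close. It gives the time, the measured TCP pose, the force, the opening and the grip force at its end, in the units of the state.
- read_state(): the state, without advancing time (a new reading comes with each control period).
- get_image(name): name is "scene" or "top"; returns (picture, depth): 400x640x3 uint8, blue, green, red; 400x640 float32, mm along the optical axis (not along the pixel's ray), 0 where there is no reading.
- camera_model(name): a dict with "K" (3x3 intrinsics, pixels), "rvec" (rotation vector, rad) and "tvec" (3), from world to camera coordinates, as OpenCV has them. Camera axes: x right, y down, z forward; pixel columns grow to the right and rows downward; lengths in mm; the calibration is good to about 2 mm. A picture is of the moment at which its call begins. camera_model takes no time and is no camera call.
- job_done(): hands the job in; it is judged then, once.
The state is a dict: "clock": time; "joints": joint angles; "joint_vel": joint speeds; "joint_efforts": joint torques, N m; "position": TCP position; "ee_rot": TCP orientation; "contact_force": force on the tool from outside, world axes, zero at the start; "wrist_torque": the same for the moment, N m; "gripper_width": finger opening in mm; "grasp_force": force on a finger pad.
Only numpy, scipy, OpenCV 4.12 (cv2) and the standard library are available. Lean on these libraries where they do the work, as an engineer would, in place of code of your own. Each camera call takes 0.05 s, during which the arm holds its last target. There are 200 camera calls.

## Working session

There is one attempt and no reset: what is moved stays moved. The work goes in short steps, Python scripts to look and compute and a shell command to move; the robot and the scene stay as the last step left them, time stands still between calls to the robot, and variables do not carry over. Pictures are saved under pics/ and viewed, at most 10 in all, crops included, and the job is handed in when it is done.

```bash
mkdir -p pics; ls; cat > h.py <<'E'
import numpy as np,cv2
from bench import *
def cam(n):
    c=camera_model(n);K=np.array(c["K"],float);R=cv2.Rodrigues(np.array(c["rvec"],float))[0];t=np.array(c["tvec"],float).ravel();return K,R,t
def cloud(n,d):
    K,R,t=cam(n);v,u=np.mgrid[:d.shape[0],:d.shape[1]]
    P=np.stack([(u-K[0,2])/K[0,0]*d,(v-K[1,2])/K[1,1]*d,d],-1)
    return (P-t)@R
E
python3 - <<'E'
from h import *
print(read_state())
for n in("scene","top"):
    im,d=get_image(n);cv2.imwrite(f"pics/{n}0.png",im);np.save(f"{n}0.npy",d)
    K,R,t=cam(n);print(n,K.tolist(),(-R.T@t).round(),R[2].round(2))
E
```

```text
pics
{'clock': 0.0, 'joints': array([-9.16407508e-01,  3.85553056e-01,  6.58594618e-03, -4.77812863e-04,
       -1.19399504e+00, -2.58578567e-01]), 'joint_vel': array([ 0.00037103, -0.0004117 ,  0.00033298,  0.00165836, -0.00025027,
        0.00260834]), 'joint_efforts': array([-6.84241277e-04, -3.92288911e+01,  1.88399166e+01,  4.18614998e+00,
       -4.66918369e-03,  3.97118541e-06]), 'position': array([ 240.73788428, -576.12735095,  230.21123588]), 'ee_rot': array([-1.96529234e-01,  9.80497342e-01,  1.06990924e-03, -2.78026973e-04]), 'contact_force': array([ 0.50713949,  0.30089791, -0.42650903]), 'wrist_torque': array([-0.02047812, -0.02575908, -0.03019684]), 'grasp_force': 0.0, 'gripper_width': 85.29962359822318}
scene [[511.8458739418924, 0.0, 322.11459760613604], [0.0, 511.8458739418924, 193.88484077691047], [0.0, 0.0, 1.0]] [-467. -908.  827.] [ 0.68  0.56 -0.48]
top [[424.9869760152862, 0.0, 314.29261408276506], [0.0, 424.9869760152862, 198.17401756799185], [0.0, 0.0, 1.0]] [ 357.  -50. 1061.] [ 0.25 -0.02 -0.97]
```

View pics/scene0.png

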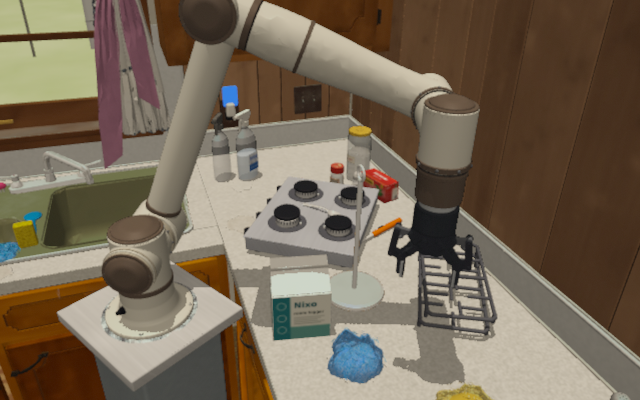

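View pics/top0.png

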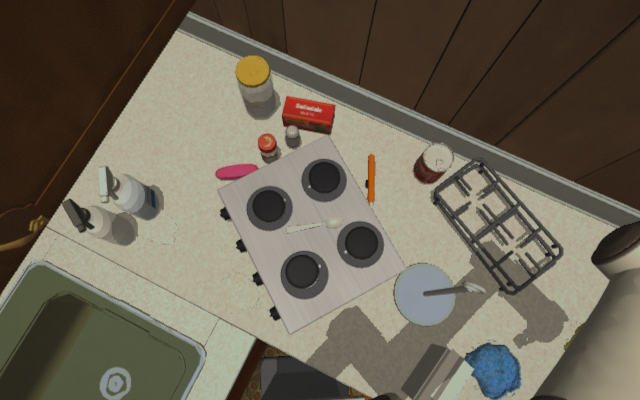

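The scene view shows the hob with the towel holder in front of its right end. The top view has caps at about (304,274), (361,243), (269,207) and (324,180), with the knobs on the lower-left edge and the holder's foot at (425,294). Next I'll measure each cap.

```bash
python3 - <<'E'
from h import *
im=cv2.imread("pics/top0.png");d=np.load("top0.npy");P=cloud("top",d)
K,R,t=cam("top");C=-R.T@t
g=im.max(2)
for (u,v) in [(304,274),(361,243),(269,207),(324,180)]:
    # black disc: mask dark, ray-cast centroid at z=90
    z=P[...,2]; m=np.zeros(g.shape,np.uint8);cv2.circle(m,(u,v),27,1,-1)
    mm=(m>0)&(z>85)&(z<110)
    Q=P[mm];c=Q.mean(0)
    for _ in range(3):
        A=np.c_[Q[:,:2]-c[:2],np.ones(len(Q))];s=np.linalg.lstsq(A,Q[:,2],rcond=None)[0];r=Q[:,2]-A@s;k=abs(r)<3;Q=Q[k]
    (ex,ey),ax,ang=cv2.fitEllipse(max(cv2.findContours(mm.astype(np.uint8),0,1)[0],key=cv2.contourArea))
    ray=R.T@np.array([(ex-K[0,2])/K[0,0],(ey-K[1,2])/K[1,1],1]);pc=C+ray*(92-C[2])/ray[2]
    h=cv2.minEnclosingCircle(Q[:,:2].astype(np.float32))
    print((u,v),len(Q),"cent",c.round(1),"ellipse ctr",pc.round(1),"ax",np.round(ax,1),"tilt",np.degrees(s[:2]).round(2),"z",s[2].round(1),"rms",r.std().round(2),"encl",np.round(h[0],1),round(h[1],1))
for n,(u,v) in dict(deck=(310,235),foot=(410,300),ring=(478,288),spoon=(330,223),lighter=(372,180)).items(): print(n,P[v,u].round())
Q=P[(P[...,2]>15)&(P[...,2]<400)&(np.hypot(P[...,0]-P[300,410,0],P[...,1]-P[300,410,1])<85)];print("holder",Q.min(0).round(),Q.max(0).round())
E
```

```text
(304, 274) 803 cent [437.3 -32.7  93.1] ellipse ctr [437.3 -32.6  92. ] ax [32.6 33.2] tilt [3.33 3.15] z 93.1 rms 1.46 encl [437.9 -32.6] 37.5
(361, 243) 759 cent [ 494.3 -173.4   89.9] ellipse ctr [ 493.9 -173.1   92. ] ax [31.2 32.4] tilt [-0.06  0.27] z 89.9 rms 1.48 encl [ 494.7 -173.5] 37.9
(269, 207) 722 cent [595.4  37.   90. ] ellipse ctr [594.8  36.8  92. ] ax [30.5 31.5] tilt [-0.12  0.14] z 90.1 rms 1.39 encl [595.8  37. ] 38.3
(324, 180) 685 cent [657.4 -98.9  90. ] ellipse ctr [656.6 -98.8  92. ] ax [29.7 30.4] tilt [ 0.01 -0.1 ] z 90.1 rms 1.44 encl [658.  -98.9] 38.0
deck [525. -57.  58.]
foot [ 359. -287.   14.]
ring [ 370. -324.  350.]
spoon [ 550. -106.   60.]
lighter [ 663. -225.   18.]
holder [ 299. -368.   15.] [ 442. -214.  353.]
```

The loose cap is the one at (437,-33). It tilts about 4.6° with its high side toward world (0.72,0.69), which is 6.9 mm off a burner centre of (432,-37.5), and that agrees with the figures given. The holder reaches z = 353, so I'll rise first, shut the jaw, and turn -0.363 rad so that tool -x points along the slip direction.

```bash
python3 -m handwheel '[[0,0,-0.05,0,0,-0.09,-1],[0,0,-0.1,0,0,-0.18,-1],[0,0,-0.15,0,0,-0.27,-1],[0,0,-0.2,0,0,-0.363,-1],[0,0,-0.21,0,0,-0.363,-1],[0,0,-0.21,0,0,-0.363,-1],[0,0,-0.21,0,0,-0.363,-1]]'
cat > go.py <<'E'
import sys
from h import *
from scipy.spatial.transform import Rotation as Ro
s=read_state();T=np.array([float(a) for a in sys.argv[1:4]])
R=Ro.from_quat(s["ee_rot"]).as_matrix()
print("pos",s["position"].round(1),"x axis",R[:,0].round(3),"z",R[:,2].round(3),"shift",(R.T@(T-s["position"])).round(1),"F",s["contact_force"].round(2),"w",round(s["gripper_width"],1),"t",s["clock"])
E
python3 go.py 462 -9 440
```

```text
clock: 0.98
position: [241.0, -576.3, 439.0]
ee_rot: [-0.37, 0.929, 0.002, -0.0]
contact_force: [0.8, 0.3, -0.3]
gripper_width: 0.1
grasp_force: 0.0
pos [ 241.  -576.3  439. ] x axis [-0.726 -0.688 -0.001] z [-0.002  0.004 -1.   ] shift [-550.7  259.6    0.7] F [ 0.81  0.32 -0.32] w 0.1 t 0.975
```

```bash
python3 -m handwheel '[[-0.055,0.026,0,0,0,0,-1],[-0.11,0.052,0,0,0,0,-1],[-0.165,0.078,0,0,0,0,-1],[-0.22,0.104,0,0,0,0,-1],[-0.275,0.13,0,0,0,0,-1],[-0.33,0.156,0,0,0,0,-1],[-0.385,0.182,0,0,0,0,-1],[-0.44,0.208,0,0,0,0,-1],[-0.495,0.234,0,0,0,0,-1],[-0.55,0.26,0,0,0,0,-1]]'
python3 -m handwheel '[[0,0,0,0,0,0,-1],[0,0,0,0,0,0,-1]]'; python3 go.py 461 -10 115
```

```text
clock: 2.22
position: [461.0, -7.6, 440.0]
ee_rot: [-0.37, 0.929, 0.0, -0.001]
contact_force: [1.4, -0.3, 0.3]
gripper_width: -0.1
grasp_force: 0.0
clock: 2.48
position: [460.9, -9.6, 440.2]
ee_rot: [-0.371, 0.929, 0.0, -0.001]
contact_force: [0.2, 0.5, 0.2]
gripper_width: 0.2
grasp_force: 0.0
pos [460.9  -9.6 440.2] x axis [-0.725 -0.688  0.002] z [-0.002 -0.001 -1.   ] shift [ -0.6  -0.7 325.2] F [0.17 0.5  0.24] w 0.2 t 2.475
```

```bash
python3 -m handwheel '[[0,0,0.06,0,0,0,-1],[0,0,0.12,0,0,0,-1],[0,0,0.18,0,0,0,-1],[0,0,0.24,0,0,0,-1],[0,0,0.29,0,0,0,-1],[0,0,0.325,0,0,0,-1],[0,0,0.335,0,0,0,-1],[0,0,0.335,0,0,0,-1],[0,0,0.335,0,0,0,-1]]'
python3 go.py 461 -10 96; python3 - <<'E'
from h import *
im,d=get_image("scene");cv2.imwrite("pics/s1.png",cv2.resize(im[150:270,220:400],None,fx=4,fy=4))
E
```

```text
clock: 3.6
position: [462.4, -9.6, 107.9]
ee_rot: [-0.37, 0.929, -0.0, 0.002]
contact_force: [0.6, 0.1, 0.7]
gripper_width: -0.2
grasp_force: 0.0
pos [462.4  -9.6 107.9] x axis [-0.726 -0.688 -0.003] z [ 0.003  0.001 -1.   ] shift [ 1.3  0.7 11.9] F [0.58 0.07 0.71] w -0.2 t 3.6
```

View pics/s1.png

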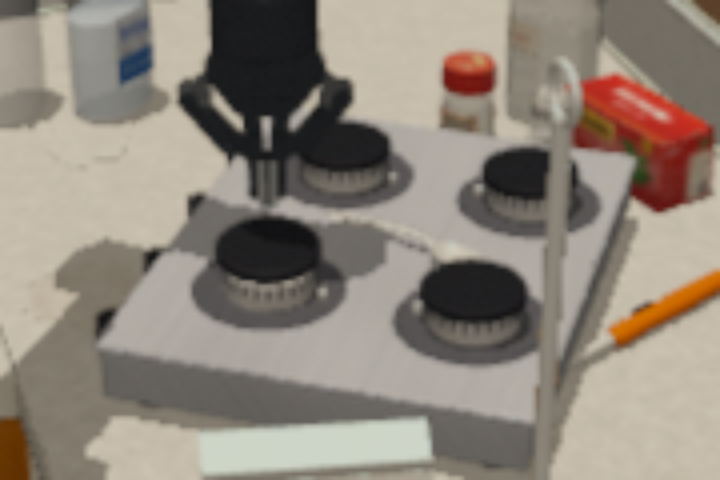

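The shut fingertips, at crop pixel (268,205), are poised over the far rim of the front-left cap in this view, whose centre is at (268,250). I'll press slowly.

```bash
python3 -m handwheel '[[0,0,0.004,0,0,0,-1],[0,0,0.008,0,0,0,-1],[0,0,0.01,0,0,0,-1],[0,0,0.01,0,0,0,-1]]'; python3 -m handwheel '[[0,0,0.001,0,0,0,-1],[0,0,0.002,0,0,0,-1],[0,0,0.002,0,0,0,-1]]'; python3 go.py 461 -10 96
```

```text
clock: 4.15
position: [461.1, -9.6, 96.1]
ee_rot: [-0.37, 0.929, 0.0, -0.0]
contact_force: [-0.7, -0.1, 0.4]
gripper_width: -0.3
grasp_force: 0.0
clock: 4.53
position: [461.4, -9.5, 94.4]
ee_rot: [-0.37, 0.929, -0.0, 0.0]
contact_force: [-0.1, 1.3, 1.5]
gripper_width: 0.1
grasp_force: 0.3
pos [461.4  -9.5  94.4] x axis [-0.726 -0.688 -0.   ] z [ 0.  0. -1.] shift [ 0.7 -0.1 -1.6] F [-0.07  1.26  1.5 ] w 0.1 t 4.525
```

```bash
for i in 1 2; do python3 -m handwheel '[[0,0,0.001,0,0,0,-1],[0,0,0.001,0,0,0,-1]]'; done | grep -E "pos|force"; python3 -m handwheel '[[0,0,0.001,0,0,0,-1],[0,0,0.001,0,0,0,-1],[0,0,0.001,0,0,0,-1],[0,0,0.001,0,0,0,-1]]'
```

```text
position: [461.6, -9.4, 93.9]
contact_force: [-1.1, 0.7, 4.6]
grasp_force: 2.1
position: [462.0, -9.2, 93.5]
contact_force: [-1.7, 2.2, 9.5]
grasp_force: 4.7
clock: 5.52
position: [462.6, -8.8, 93.1]
ee_rot: [-0.371, 0.929, -0.0, 0.002]
contact_force: [-2.0, 3.7, 12.2]
gripper_width: -0.3
grasp_force: 6.1
```

It rocked level at 93 mm and took over 2 N. Now I'll lift off, move out past the rim and re-measure the cap.

```bash
python3 -m handwheel '[[0,0,-0.01,0,0,0,-1],[0,0,-0.02,0,0,0,-1],[-0.01,0,-0.025,0,0,0,-1],[-0.03,0,-0.025,0,0,0,-1],[-0.03,0,-0.025,0,0,0,-1],[-0.03,0,-0.025,0,0,0,-1]]'
cat > cap.py <<'E'
from h import *
im,d=get_image("top");P=cloud("top",d);z=P[...,2]
cv2.imwrite("pics/t_cap.png",cv2.resize(im[150:330,190:430],None,fx=3,fy=3))
for c in [(437.3,-32.7),(494.3,-173.4),(595.4,37),(657.4,-98.9)]:
    Q=P[(z>85)&(z<102)&(np.hypot(P[...,0]-c[0],P[...,1]-c[1])<45)]
    A=np.c_[Q[:,:2]-Q.mean(0)[:2],np.ones(len(Q))];s=np.linalg.lstsq(A,Q[:,2],rcond=None)[0]
    h=cv2.minEnclosingCircle(Q[:,:2].astype(np.float32))
    print(len(Q),Q.mean(0).round(1),"tilt",np.degrees(s[:2]).round(2),"encl",np.round(h[0],1),round(h[1],1))
E
python3 cap.py; python3 go.py 478.5 6.5 84
```

```text
clock: 6.28
position: [482.7, 11.3, 115.6]
ee_rot: [-0.37, 0.929, 0.0, -0.001]
contact_force: [-0.3, 1.3, -0.3]
gripper_width: -0.0
grasp_force: 0.0
888 [437.3 -32.8  93. ] tilt [3.43 3.33] encl [437.8 -32.7] 37.8
832 [ 494.3 -173.5   90. ] tilt [0.16 0.01] encl [ 494.9 -173.7] 37.8
46 [627.1  27.5  89.7] tilt [-14.56   4.74] encl [622.2  29.6] 24.7
753 [657.3 -99.   90. ] tilt [0.11 0.1 ] encl [658.4 -99. ] 38.5
pos [482.5  11.1 115.7] x axis [-0.726 -0.688  0.001] z [-0.002 -0.    -1.   ] shift [ 6.  -0.6 31.7] F [ 0.29 -0.44 -0.33] w 0.2 t 6.325
```

View pics/t_cap.png

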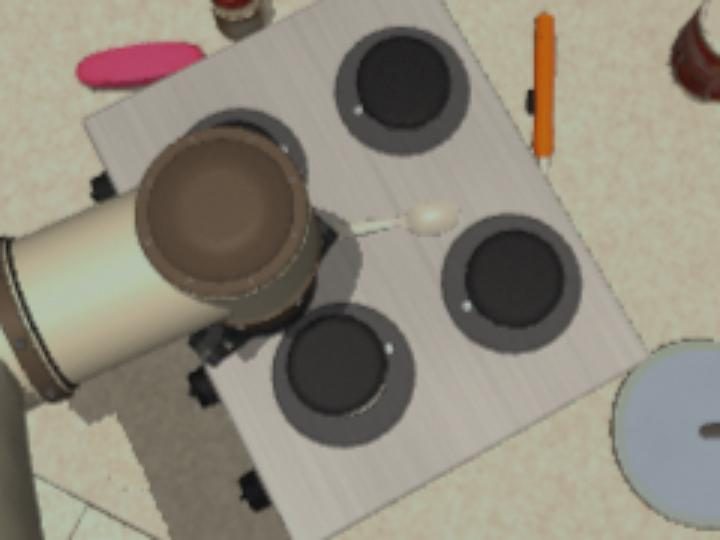

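The cap is still tipped toward the finger, at crop (338,362), and has not moved. The finger stands outside its high edge, so I'll go down to z≈85 and push toward tool +x.

```bash
python3 -m handwheel '[[0,0,0.015,0,0,0,-1],[0,0,0.031,0,0,0,-1],[0,0,0.031,0,0,0,-1],[0,0,0.031,0,0,0,-1]]'; python3 -m handwheel '[[0.003,-0.0005,0,0,0,0,-1],[0.006,-0.0005,0,0,0,0,-1],[0.008,-0.0005,0,0,0,0,-1],[0.01,-0.0005,0,0,0,0,-1],[0.01,-0.0005,0,0,0,0,-1]]';python3 go.py 432.3 -37.5 84
```

```text
clock: 6.82
position: [483.2, 11.0, 85.7]
ee_rot: [-0.37, 0.929, -0.0, 0.0]
contact_force: [1.1, -0.0, -0.3]
gripper_width: 0.1
grasp_force: 0.0
clock: 7.45
position: [476.0, 3.8, 85.4]
ee_rot: [-0.37, 0.929, 0.0, 0.0]
contact_force: [-0.5, 0.0, -0.9]
gripper_width: -0.1
grasp_force: 0.0
pos [476.    3.8  85.4] x axis [-0.726 -0.688 -0.   ] z [ 0.  0. -1.] shift [60.1  0.1  1.4] F [-0.47  0.04 -0.9 ] w -0.1 t 7.45
```

```bash
python3 -m handwheel '[[0.002,0,0,0,0,0,-1],[0.004,0,0,0,0,0,-1],[0.005,0,0,0,0,0,-1],[0.006,0,0,0,0,0,-1],[0.007,0,0,0,0,0,-1],[0.008,0,0,0,0,0,-1],[0.008,0,0,0,0,0,-1]]' | grep -E "posi|cont"; python3 cap.py; for i in 1 2; do python3 -m handwheel '[[0.0007,0,0,0,0,0,-1],[0.0015,0,0,0,0,0,-1],[0.0015,0,0,0,0,0,-1]]'| grep -E "posi|cont"; python3 cap.py|head -1; done
```

```text
position: [470.1, -1.7, 85.3]
contact_force: [0.3, -0.1, -0.7]
794 [431.4 -37.5  92.2] tilt [3.04 2.72] encl [434.5 -35.7] 37.8
840 [ 494.3 -173.4   89.9] tilt [ 0.16 -0.1 ] encl [ 494.7 -173.7] 38.0
459 [608.5  39.5  90.1] tilt [-0.8   0.04] encl [597.1  37.5] 37.8
752 [657.4 -98.9  90. ] tilt [ 0.09 -0.26] encl [658.2 -99.2] 38.2
position: [468.9, -2.8, 85.3]
contact_force: [0.7, -0.7, -0.6]
799 [430.1 -38.9  90.2] tilt [0.3  0.36] encl [433.4 -36.7] 37.8
position: [468.5, -3.6, 85.5]
contact_force: [0.8, 0.7, -0.0]
788 [429.4 -39.4  90.1] tilt [ 0.26 -0.09] encl [432.8 -37.1] 37.7
```

It has dropped in: level, top at 90.1, centre at about (432,-37). I'll back off, rise, look from above, and then press again.

```bash
python3 -m handwheel '[[-0.006,0,0,0,0,0,-1],[-0.014,0,0,0,0,0,-1],[-0.014,0,-0.02,0,0,0,-1],[-0.014,0,-0.03,0,0,0,-1],[-0.014,0,-0.03,0,0,0,-1],[-0.014,0,-0.03,0,0,0,-1]]'; python3 cap.py; python3 go.py 453 -18 95
```

```text
clock: 9.98
position: [477.8, 5.8, 114.8]
ee_rot: [-0.37, 0.929, 0.0, -0.0]
contact_force: [0.1, -0.6, -0.1]
gripper_width: 0.1
grasp_force: 0.0
885 [432.4 -37.1  90. ] tilt [0.05 0.03] encl [432.7 -36.9] 37.8
833 [ 494.2 -173.5   90. ] tilt [-0.33  0.3 ] encl [ 494.7 -173.5] 38.0
118 [623.8  35.   89.9] tilt [-2.44 -0.01] encl [615.   35.6] 31.8
751 [657.5 -98.8  90. ] tilt [ 0.11 -0.11] encl [658.6 -99. ] 38.0
pos [477.7   5.8 114.7] x axis [-0.726 -0.688  0.001] z [-0.001 -0.    -1.   ] shift [34.3 -0.3 19.8] F [-0.14  0.02  0.14] w -0.2 t 10.025
```

```bash
python3 -m handwheel '[[0.02,0,0,0,0,0,-1],[0.034,0,0.005,0,0,0,-1],[0.034,0,0.015,0,0,0,-1],[0.034,0,0.023,0,0,0,-1],[0.034,0,0.025,0,0,0,-1],[0.034,0,0.026,0,0,0,-1],[0.034,0,0.026,0,0,0,-1],[0.034,0,0.026,0,0,0,-1]]'; for i in 1 2; do python3 -m handwheel '[[0,0,0.0007,0,0,0,-1],[0,0,0.0007,0,0,0,-1],[0,0,0.0007,0,0,0,-1]]' | grep -E "posi|cont"; done
```

```text
clock: 11.02
position: [453.3, -17.6, 90.3]
ee_rot: [-0.371, 0.929, -0.0, -0.001]
contact_force: [-4.8, 0.3, 12.1]
gripper_width: -0.2
grasp_force: 6.1
position: [453.3, -17.7, 90.3]
contact_force: [-6.7, 0.4, 18.3]
position: [453.3, -17.6, 90.2]
contact_force: [-8.2, 0.5, 23.6]
```

Firm: 24 N with no give at z = 90. I'll retreat and do a last check.

```bash
python3 -m handwheel '[[0,0,-0.01,0,0,0,-1],[0,0,-0.05,0,0,0,-1],[0,0,-0.1,0,0,0,-1],[0,0,-0.16,0,0,0,-1],[0,0,-0.2,0,0,0,-1],[0,0,-0.2,0,0,0,-1],[0,0,-0.2,0,0,0,-1]]'; python3 -m handwheel '[[-0.04,0.04,0,0,0,0,-1],[-0.08,0.08,0,0,0,0,-1],[-0.08,0.08,0,0,0,0,-1],[-0.08,0.08,0,0,0,0,-1]]'; python3 cap.py
```

```text
clock: 12.65
position: [453.1, -17.3, 286.9]
ee_rot: [-0.37, 0.929, 0.0, -0.001]
contact_force: [1.0, -0.3, -0.3]
gripper_width: 0.2
grasp_force: 0.0
clock: 13.15
position: [456.0, 95.5, 286.4]
ee_rot: [-0.371, 0.929, -0.0, -0.002]
contact_force: [0.7, 1.0, -0.2]
gripper_width: 0.0
grasp_force: 0.0
883 [432.3 -37.1  90.2] tilt [0.5  0.01] encl [432.7 -37.1] 37.7
830 [ 494.2 -173.5   90.1] tilt [-0.07 -0.06] encl [ 494.6 -173.4] 38.1
790 [595.4  37.1  90.2] tilt [-0.07 -0.13] encl [596.3  37.2] 38.3
744 [657.6 -98.8  90. ] tilt [-0.03 -0.07] encl [658.4 -99.1] 38.1
```

View pics/t_cap.png

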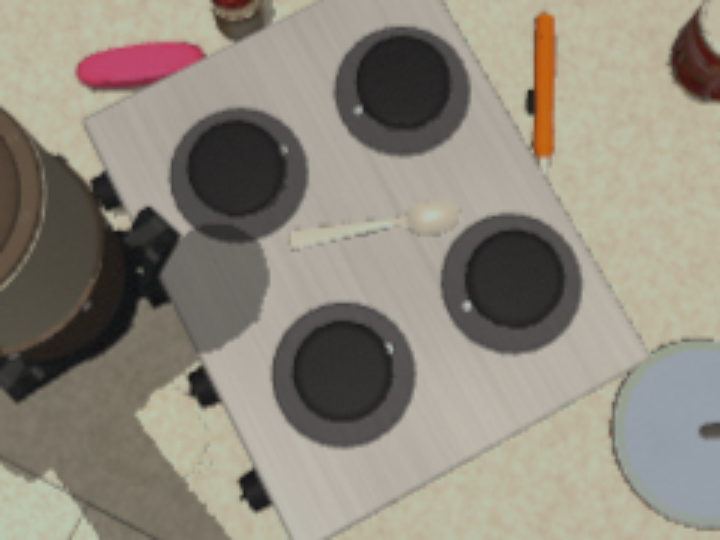

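All four caps sit level and centred, at crop (343,372), (515,279), (237,168) and (403,84). The spoon and the other things I can see are where they were.

```bash
python3 -c "
from bench import job_done
print(job_done())"
```

```text
the job is handed in; nothing more can be done
None
```

I found the loose cap (front right burner) from its tilt in the depth image, so I pressed only that one: it rocked, dropped in when nudged, held firm under a 24 N re-press, and the job is handed in with all four caps level and no result reported back.

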